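Level the microscope stage and lock the adjuster

TASK

Level the low corner of the microscope stage: it is the front corner with the dial gauge directly behind it, which has sunk because its lock nut was never pulled up properly. Swing the nut's handle anticlockwise until the nut is slack, turn the knurled screw above it until the gauge needle points at the heavy zero mark (within three hundredths, the dial having a hundred to the turn), then lock the nut again snugly by feel, with a push of about 10 N on the ball of its handle and clearly tighter than you found it, the needle still on zero. Do not wrench it, do not disturb the other adjusters, the gauge or the things on the bench, and let go at the end.

Things in the scene. Friction and masses are not known exactly. Their poses are not given: they have to be found in the camera images.
- stage: the levelling stage: grey base, black top plate 205 x 190 with a slide in a low holder; fixed on the bench. The plate's top is 50 above the bench. Origin under its middle, on the bench; x points to the rear. Three like adjusters stand on the plate: front ones at x -80, y +70 and -70, the rear one at x 75, y 0.
- adjuster_1: the adjuster to set, at either front corner. Origin on the plate's top, on its vertical axis; x points to the gauge. Upward from the plate: brass bushing 28 across (0 to 14), spring washer, hex lock nut with a handle (16.5 to 30.5), bare thread 19 across, knurled head 24 across (40 to 60).
- nut_1: its hex lock nut, steel, 36 across flats, 14 thick, with a level handle along its own -x: steel rod 9 thick, black ball 16 across, 60 from the axis, 23.5 above the plate. Origin in its underside on the axis, z up. Clockwise from above tightens. Found half tight (more or less), it is slack once turned 0.3 rad anticlockwise. It stays where left and does not turn with the screw.
- nut_1_ball (a point): centre of the handle's ball. An insert in the thread makes the slack nut drag: 3 to 4 N square to the handle here keeps it turning either way. Tightening, the push climbs from there once the nut meets its washer; about 10 N is snug, past where the nut was found. Let go, it holds.
- washer_1: spring washer under that nut, 32 across. The nut's press on it is the clamp force: 2 to 15 N as found, wanted 18 to 65 N, over 90 N is wrenched. A last push of 10 N square to the handle at the ball gives 35 to 50 N; pushing askew or rubbing along the ball, as little as 15 N.
- screw_1: the screw to turn; its knurled round steel head above the nut is 24 across and spans 40 to 60 above this origin, which is on the plate's top on the axis. Clockwise from above raises the corner. Turns at about 0.03 N m with the nut slack, much stiffer with it tight; stays where left.
- dial: dial gauge, face up, fixed; do not bump it. Case 57 across, 24 to 46 above the plate, on a rod from a small green stand behind the stage. Origin at the plunger's tip on the plate, under the needle's axis, 103 from the adjuster's; x points away from it. Heavy zero mark on the rim nearest the adjuster; fifty fine marks, each two hundredths.
- needle (a joint): angle of the gauge needle, rad: 0 = on the zero mark, negative = corner low (needle anticlockwise of zero from above), growing clockwise; a hundredth is 0.063. It turns one to one with the screw and the same way. Starts 0.4 to 0.65 short of zero.
- screw_2 (a joint): the knurled screw of the other front adjuster, rad, 0 at the start; to be left alone.
- nut_2 (a joint): the lock nut of the other front adjuster, rad, 0 at the start; to be left alone.
- screw_3 (a joint): the knurled screw of the rear adjuster, rad, 0 at the start; to be left alone.
- nut_3 (a joint): the lock nut of the rear adjuster, rad, 0 at the start; to be left alone.
- slide_box: blue plastic slide box, 178 x 88 x 33, lying flat, origin in its underside or middle; bystander.
- oil_bottle: small amber bottle, 32 across, 72 tall, origin in its underside or middle; bystander.
- lens_can: black round lens can, 39 across, 60 tall, origin in its underside or middle; bystander.
- petri_dish: clear round dish with lid, 90 across, 17 tall, origin in its underside or middle; bystander.
- screwdriver: screwdriver, 170 long, lying, origin in its underside or middle; bystander.
- eyepiece: black eyepiece standing on end, 32 across, 44 tall, origin in its underside or middle; bystander.
- spare_nut: spare hex nut, 30 across flats, 12 thick, origin in its underside or middle; bystander.
There are look-alikes about, which are no part of the job. Several things look just like the dial: the one meant starts farthest from the robot's base.

How it is judged:
By the outcome, as a careful person would: the job done as asked, in the order asked, and still so for the second after the job is handed in, with the robot touching nothing.
It also fails if it takes over 58 s, if anything falls off the work surface, if the arm or the gripper's body presses on something with over 40 N, if the wrist force passes 120 N, or if a joint passes its speed limit or range.

ROBOT

A 6-joint arm with a two-finger parallel gripper is mounted at the origin on the work surface. World frame = base frame: x ahead of the robot, y to its left, z up, the work surface at z = 0. Lengths are in m, angles in rad, forces in N, time in s.
With the tool pointing down it reaches from about 0.225 to 0.875 m from the base axis. Payload 3.4 kg.
Tool frame: the origin (TCP) lies at the very end of the fingers, on their centre line; the grasp point (between the pads) lies 19 mm behind it (grip_depth is the distance from the TCP to the grasp point, in m); x points along the fingers, z is the direction in which the jaws open and shut, and the axes are right-handed (so a half turn about x gives the same grasp; the last joint's range is limited). The gripper opens to 85 mm and grips with 20 to 120 N. Pads are 22 mm wide; open, the fingers measure 114 mm over their backs; the gripper's body (76 mm by 85 mm) begins 54 mm behind the grasp point. The pads swing forward as they close: fully open they stand 13 mm farther back than shut.
Start: joints at [1.115, 0.276, 1.505, -0, 1.361, -0.121], TCP at [0.189, 0.543, 0.231] pointing down, gripper open.
Joint ranges: [-2.89, 2.89], [-0.75, 2.08], [0.22, 2.7], [-1.18, 4.32], [0.11, 2.71], [-2.7, 2.7]. Speed limits (rad/s): [2.57, 2.57, 3.14, 3.14, 3.14, 3.14].

INTERFACE

Orientations are given as a unit quaternion [w, x, y, z].
In Python, from rig import get_state, get_image, sign_off, grip_depth gives the robot as it stands. The module is installed in compiled form; this text tells all that it offers.
- The arm moves only by the tool arm_command, never from a script. Its argument "series" is a list of rows, each an object with "dp": the shift along the tool's x, y, z scaled (see below), a list of three; "angular": the turn, a rotation vector about the tool's x, y, z scaled (see below), a list of three; "gripper": the finger opening in mm, from 0 to 85.4. A call has exactly 8 rows; each row shifts and turns the pose as measured when the row begins, along the tool's axes as they then stand; what a row does not reach is not made up. The controller multiplies each number of a shift by 0.12 m and each number of a turn by 90 degrees. A row lasts 1/8 s, in which the tool goes at most 62.5 mm and 10.7 degrees, less where a joint would pass 70% of its speed; a pose out of reach is approached as far as the arm can. A call with a number of a shift or a turn outside -1 to 1 is refused whole. A call with a gripper value outside its range is refused whole. The fingers move at their own pace and stop on an object; "grip_force" is the grip in N (left out, the last holds). Time passes only in rows, so rows that do not move let the fingers close, or fill a call up. It gives the time, the measured TCP pose, the force and the opening at its end, in the units of the state.
- get_state(): the state, without advancing time (a new reading comes with each control period).
- get_image(name): name is "scene" or "top" or "wrist"; returns a dict with "image" (384x512x3 uint8, blue, green, red), "depth" (384x512 float32, m along the optical axis (not along the pixel's ray), 0 where there is no reading), "mtx" (3x3 intrinsics, pixels), "view" (4x4, takes a point from world to camera coordinates); the wrist camera has in their place "mount" (4x4, takes a point from camera to tool coordinates, whose origin is the TCP and whose axes are the tool frame's). Camera axes: x right, y up, looking along -z (the intrinsics and any distortion apply to the point x, -y, -z); pixel columns grow to the right and rows downward; lengths in m; the calibration is good to about 2 mm. A picture is of the moment at which its call begins: read the wrist's pose just before it.
- sign_off(): hands the job in, once; it reports no verdict.
The state is a dict: "clock": time; "qpos": joint angles; "qd": joint speeds; "effort": joint torques, N m; "position": TCP position; "ee_rot": TCP orientation; "contact_force": force on the tool from outside, world axes, zero at the start; "moment": the same for the moment, N m; "width": finger opening in m.
Only numpy, scipy, OpenCV 4.12 (cv2) and the standard library are available. Lean on these libraries where they do the work, as an engineer would, in place of code of your own. Each camera call takes 0.05 s, during which the arm holds its last target. There are 200 camera calls.

## Working session

There is one attempt and no reset: what is moved stays moved. The work goes in short steps, Python scripts to look and compute and a tool call to move; the robot and the scene stay as the last step left them, time stands still between calls to the robot, and variables do not carry over. Pictures are saved under pics/ and viewed, about 8 in all and at most 12, crops included, and the job is handed in when it is done.

Besides the shell and the picture viewer there is one more tool, called after "Emit:" as a command line: name --argument value ..., lists and objects as JSON in quotes. arm_command: Moves the arm, as the interface text tells. Its arguments: {"type":"object","properties":{"series":{"type":"array","items":{"type":"object","properties":{"dp":{"type":"array","items":{"type":"number"}},"angular":{"type":"array","items":{"type":"number"}},"gripper":{"type":"number"}}}},"grip_force":{"type":"number"}},"required":["series"]}

```bash
mkdir -p pics; ls
cat > h.py <<'E'
import numpy as np, cv2
from rig import get_state, get_image, sign_off, grip_depth
from scipy.spatial.transform import Rotation as R
def T(s):
    M=np.eye(4); q=s['ee_rot']; M[:3,:3]=R.from_quat([q[1],q[2],q[3],q[0]]).as_matrix(); M[:3,3]=s['position']; return M
def shot(name):
    s=get_state(); g=get_image(name)
    c2w = T(s)@g['mount'] if name=='wrist' else np.linalg.inv(g['view'])
    return g['image'],g['depth'],g['mtx'],c2w
def ray(px,K,c2w):
    x=np.linalg.inv(K)@[px[0],px[1],1.]; d=c2w[:3,:3]@[x[0],-x[1],-1]; return c2w[:3,3],d
def atz(px,z,K,c2w):
    o,d=ray(px,K,c2w); return o+d*(z-o[2])/d[2]
def proj(p,K,c2w):
    c=np.linalg.inv(c2w)@np.r_[p,1]; u=K@[c[0]/-c[2],-c[1]/-c[2],1]; return u[:2]
def cloud(d,K,c2w):
    v,u=np.mgrid[:d.shape[0],:d.shape[1]]
    X=(u-K[0,2])/K[0,0]*d; Y=(v-K[1,2])/K[1,1]*d
    P=np.stack([X,-Y,-d],-1)
    return P@c2w[:3,:3].T+c2w[:3,3]
E
python3 - <<'E'
from h import *
s=get_state(); print(s['clock'],s['position'],s['ee_rot'],s['contact_force'],T(s)[:3,:3].round(3).tolist())
for n in('top','scene'):
    im,d,K,c=shot(n); cv2.imwrite(f'pics/{n}0.png',im); np.savez(f'{n}0.npz',im=im,d=d,K=K,c=c); print(n,K.tolist(),c.round(3).tolist())
E
```

```text
pics
0.0 [0.188691   0.54258001 0.23043144] [ 0.5757416  -0.41002082  0.57689838  0.40938099] [-0.2590425   0.37999085  0.05397737] [[-0.001, -0.944, 0.329], [-0.002, 0.329, 0.944], [-1.0, 0.0, -0.002]]
top [[347.62900036476606, 0.0, 251.6611537605714], [0.0, 347.62900036476606, 197.6319299882312], [0.0, 0.0, 1.0]] [[-0.017, 0.988, -0.153, 0.373], [-1.0, -0.018, -0.003, 0.044], [-0.006, 0.153, 0.988, 0.928], [0.0, 0.0, 0.0, 1.0]]
scene [[452.1769780854797, 0.0, 257.70792352469977], [0.0, 452.1769780854797, 196.13326973631226], [0.0, 0.0, 1.0]] [[0.522, -0.619, 0.587, 1.118], [0.853, 0.381, -0.356, -0.299], [-0.003, 0.687, 0.726, 0.816], [0.0, 0.0, 0.0, 1.0]]
```

View pics/top0.png

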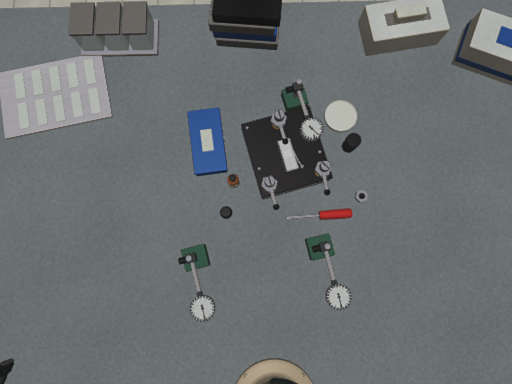

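View pics/scene0.png

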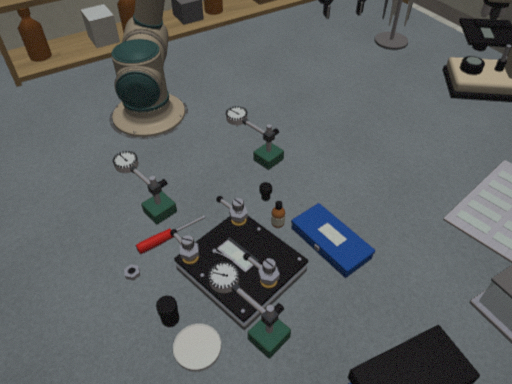

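Run:
```python
from h import *
for n in('top','scene'):
    z=np.load(n+'0.npz'); im,d,K,c=z['im'],z['d'],z['K'],z['c']; P=cloud(d,K,c)
    g=cv2.cvtColor(im,cv2.COLOR_BGR2GRAY)
    if n=='top':
        for nm,px,zz in [('adjR',(324,168),.11),('adjL',(269.5,183),.11),('adjrear',(279,117),.11),('ballR',(327,192),.0735),('ballL',(276.5,207),.0735),('ballrear',(285,141),.0735),('dial',(311.5,129),.096),('dialL',(203,308),.09),('dialR',(339,296),.09)]:
            u,v=map(round,px); print(nm,atz(px,zz,K,c).round(4),P[v,u].round(3))
        cv2.imwrite('pics/top_crop.png',cv2.resize(im[80:220,220:370],None,fx=4,fy=4,interpolation=cv2.INTER_CUBIC))
    # head points: top z ~ .11
    m=(P[...,2]>.100)&(P[...,2]<.116)&(P[...,0]>.35)&(P[...,0]<.65)&(abs(P[...,1])<.3)&(d>0)
    k,l,st,ce=cv2.connectedComponentsWithStats(m.astype(np.uint8))
    for i in range(1,k):
        if st[i,4]>10: print(n,ce[i].round(1),st[i,4],np.median(P[l==i],0).round(4))
```

```text
adjR [ 0.5691 -0.1287  0.11  ] [ 0.569 -0.128  0.113]
adjL [0.5347 0.0035 0.11  ] [0.535 0.002 0.111]
adjrear [ 0.7002 -0.0241  0.11  ] [ 0.699 -0.024  0.113]
ballR [ 0.5165 -0.1408  0.0735] [ 0.515 -0.139  0.082]
ballL [ 0.4811 -0.0141  0.0735] [ 0.48  -0.012  0.081]
ballrear [ 0.6503 -0.0405  0.0735] [ 0.648 -0.04   0.082]
dial [ 0.6728 -0.1054  0.096 ] [ 0.673 -0.107  0.095]
dialL [0.2454 0.1647 0.09  ] [0.246 0.164 0.096]
dialR [ 0.2672 -0.1528  0.09  ] [ 0.268 -0.152  0.094]
top [324.6 165.5] 91 [ 0.5756 -0.1305  0.1108]
top [269.4 181.1] 86 [0.5393 0.0045 0.1106]
scene [268.6 129.5] 35 [0.3652 0.1904 0.1088]
scene [152.6 182.4] 33 [ 0.3871 -0.1287  0.1075]
scene [237.5 203.8] 112 [ 0.5434 -0.0006  0.11  ]
scene [187.  241.6] 134 [ 0.5785 -0.135   0.1102]
```

View pics/top_crop.png

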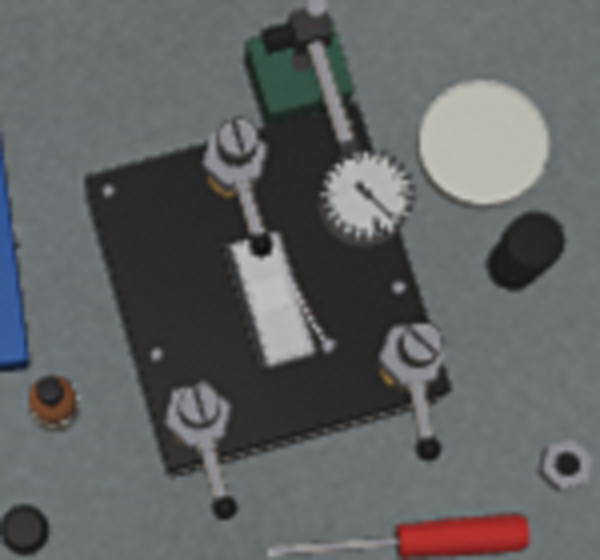

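```bash
cat >> h.py <<'E'
def plan(p,ang,s=None):
    """world target p, desired tool-z heading (rad); print total dp in tool axes (units) & turn about tool x (units)"""
    s=s or get_state(); M=T(s); d=M[:3,:3].T@(np.array(p)-M[:3,3]); h=np.arctan2(M[1,2],M[0,2])
    da=(ang-h+np.pi)%(2*np.pi)-np.pi
    tilt=np.cross(M[:3,0],[0,0,-1.]); tl=M[:3,:3].T@tilt
    print('dp_units',(d/.12).round(4),'turn_x_units',round(-da/(np.pi/2),4),'tilt units',(tl/(np.pi/2)).round(4),'heading deg',np.degrees(h).round(2),'pos',np.round(s['position'],4),'F',np.round(s['contact_force'],2),'t',round(s['clock'],2),'w',round(s['width'],4), 'q',np.round(s['qpos'],2))
E
python3 - <<'E'
from h import *
g=get_image('wrist'); print(g['mount'].round(3).tolist(),g['mtx'].tolist())
plan([.555,-.135,.25],np.radians(-75))
plan([.555,-.135,.25],np.radians(105))
E
```

```text
[[-0.0, 0.316, -0.949, -0.142], [0.0, 0.949, 0.316, 0.081], [1.0, -0.0, -0.001, -0.0], [0.0, 0.0, 0.0, 1.0]] [[277.78092700536564, 0.0, 253.76466147648205], [0.0, 277.78092700536564, 186.37569498907777], [0.0, 0.0, 1.0]]
dp_units [-0.1562 -4.7383 -4.3315] turn_x_units 1.6202 tilt units [ 0.     -0.0009 -0.0001] heading deg 70.82 pos [0.1887 0.5427 0.2306] F [ 0.37 -0.59 -0.2 ] t 0.15 w 0.0851 q [ 1.12  0.28  1.51  0.    1.36 -0.12]
dp_units [-0.1562 -4.7383 -4.3315] turn_x_units -0.3798 tilt units [ 0.     -0.0009 -0.0001] heading deg 70.82 pos [0.1887 0.5427 0.2306] F [ 0.37 -0.59 -0.2 ] t 0.15 w 0.0851 q [ 1.12  0.28  1.51  0.    1.36 -0.12]
```

Run:
```python
from h import *
M=T(get_state()); h=np.radians(70.82); D=np.array([.555,-.135,.25])-M[:3,3]
for i in range(16):
    z=np.array([np.cos(h),np.sin(h),0]); x=np.array([0,0,-1.]); y=np.cross(z,x)
    d=D/16/.12; print([round(float(d@a),3) for a in (x,y,z)]); h-=np.radians(90*1.62/16)
```

```text
[-0.01, -0.296, -0.271]
[-0.01, -0.335, -0.22]
[-0.01, -0.366, -0.165]
[-0.01, -0.387, -0.104]
[-0.01, -0.399, -0.042]
[-0.01, -0.401, 0.022]
[-0.01, -0.392, 0.085]
[-0.01, -0.374, 0.146]
[-0.01, -0.346, 0.203]
[-0.01, -0.309, 0.256]
[-0.01, -0.265, 0.301]
[-0.01, -0.214, 0.34]
[-0.01, -0.157, 0.369]
[-0.01, -0.097, 0.389]
[-0.01, -0.034, 0.4]
[-0.01, 0.03, 0.4]
```

Emit:
arm_command --series '[{"dp": [-0.01, -0.296, -0.271], "angular": [0.101, 0, 0], "gripper": 30}, {"dp": [-0.01, -0.335, -0.22], "angular": [0.101, 0, 0], "gripper": 30}, {"dp": [-0.01, -0.366, -0.165], "angular": [0.101, 0, 0], "gripper": 30}, {"dp": [-0.01, -0.387, -0.104], "angular": [0.101, 0, 0], "gripper": 30}, {"dp": [-0.01, -0.399, -0.042], "angular": [0.101, 0, 0], "gripper": 30}, {"dp": [-0.01, -0.401, 0.022], "angular": [0.101, 0, 0], "gripper": 30}, {"dp": [-0.01, -0.392, 0.085], "angular": [0.101, 0, 0], "gripper": 30}, {"dp": [-0.01, -0.374, 0.146], "angular": [0.101, 0, 0], "gripper": 30}]' --grip_force 30

```text
clock: 1.15
position: [0.3701, 0.1936, 0.2385]
ee_rot: [0.706, 0.023, 0.707, -0.025]
contact_force: [1.5, 0.2, -0.8]
width: 0.0298
```

Emit:
arm_command --series '[{"dp": [-0.01, -0.346, 0.203], "angular": [0.101, 0, 0], "gripper": 30}, {"dp": [-0.01, -0.309, 0.256], "angular": [0.101, 0, 0], "gripper": 30}, {"dp": [-0.01, -0.265, 0.301], "angular": [0.101, 0, 0], "gripper": 30}, {"dp": [-0.01, -0.214, 0.34], "angular": [0.101, 0, 0], "gripper": 30}, {"dp": [-0.01, -0.157, 0.369], "angular": [0.101, 0, 0], "gripper": 30}, {"dp": [-0.01, -0.097, 0.389], "angular": [0.101, 0, 0], "gripper": 30}, {"dp": [-0.01, -0.034, 0.4], "angular": [0.101, 0, 0], "gripper": 30}, {"dp": [-0.01, 0.03, 0.4], "angular": [0.101, 0, 0], "gripper": 30}]'

```text
clock: 2.15
position: [0.5392, -0.166, 0.2479]
ee_rot: [0.545, 0.45, 0.545, -0.451]
contact_force: [1.0, 1.1, 0.3]
width: 0.0299
```

Run:
```python
from h import *
plan([.555,-.135,.25],np.radians(-75))
```

```text
dp_units [-0.018   0.1782 -0.2291] turn_x_units -0.0465 tilt units [ 0.     -0.      0.0005] heading deg -79.18 pos [ 0.5392 -0.166   0.2479] F [1.02 1.11 0.31] t 2.15 w 0.0299 q [-0.42  0.25  1.5  -0.    1.39  0.96]
```

Run:
```python
from h import *
im,d,K,c=shot('wrist'); cv2.imwrite('pics/w1.png',im); np.savez('w1.npz',im=im,d=d,K=K,c=c)
for p in [(.5735,-.132,.11),(.5165,-.1408,.0735),(.673,-.1055,.096)]: print(proj(np.array(p),K,c).round(1))
```

```text
[226.7 136.9]
[229.3 180.9]
[216.9  24.2]
```

View pics/w1.png

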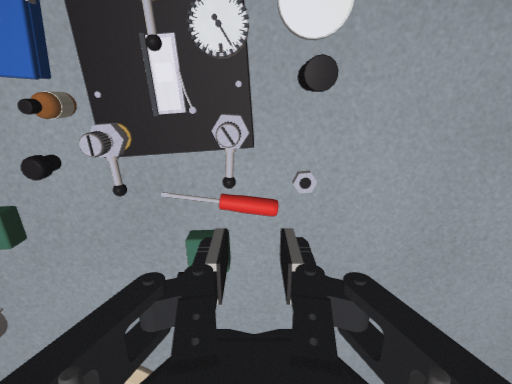

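Run:
```python
from h import *
z=np.load('w1.npz'); im,d,K,c=[z[k] for k in('im','d','K','c')]
P=cloud(d,K,c)
m=(P[...,2]>.104)&(P[...,2]<.116)&(d>0); m[200:]=0;m[:100]=0;m[:,:200]=0;m[:,260:]=0
v,u=np.nonzero(m); print('head px',u.mean(),v.mean(),len(u),P[m].mean(0)); A=atz((u.mean(),v.mean()),.11,K,c);print('head',A)
hsv=im.max(2); b=(hsv<60); b[:170]=0;b[195:]=0;b[:,:215]=0;b[:,242:]=0
v,u=np.nonzero(b); print('ball px',u.mean(),v.mean(),len(u)); B=atz((u.mean(),v.mean()),.0735,K,c);print('ball',B,np.linalg.norm((B-A)[:2]))
D=atz((218.5,24),.096,K,c);print('dial',D,np.linalg.norm((D-A)[:2]))
```

```text
head px 227.33541666666667 134.85833333333332 480 [ 0.57549057 -0.13221913  0.10936664]
head [ 0.57562769 -0.13225331  0.11      ]
ball px 228.64423076923077 182.01923076923077 104
ball [ 0.51500225 -0.14020556  0.0735    ] 0.06114476316569707
dial [ 0.67341186 -0.10693812  0.096     ] 0.10100793622834542
```

Run:
```python
from h import *
plan([.516,-.1403,.11],np.radians(-82))
z=np.load('w1.npz'); P=cloud(z['d'],z['K'],z['c']); print('screwdriver',P[205,235].round(3),P[205,250].round(3),P[198,235].round(3))
```

```text
dp_units [ 1.1427 -0.1684 -0.3143] turn_x_units 0.0272 tilt units [ 0.      0.0049 -0.0007] heading deg -79.55 pos [ 0.5424 -0.1727  0.2474] F [ 3.75 -3.78  0.55] t 2.2 w 0.0303 q [-0.43  0.26  1.49 -0.01  1.39  0.96]
screwdriver [ 0.467 -0.153  0.025] [ 0.471 -0.174  0.024] [ 0.476 -0.151  0.02 ]
```

Emit:
arm_command --series '[{"dp": [0.38, -0.056, -0.105], "angular": [0.027, 0, 0], "gripper": 30}, {"dp": [0.38, -0.056, -0.105], "angular": [0, 0, 0], "gripper": 30}, {"dp": [0.3, -0.056, -0.105], "angular": [0, 0, 0], "gripper": 30}, {"dp": [0, 0, 0], "angular": [0, 0, 0], "gripper": 30}, {"dp": [0, 0, 0], "angular": [0, 0, 0], "gripper": 30}, {"dp": [0, 0, 0], "angular": [0, 0, 0], "gripper": 30}, {"dp": [0, 0, 0], "angular": [0, 0, 0], "gripper": 30}, {"dp": [0, 0, 0], "angular": [0, 0, 0], "gripper": 30}]'

```text
clock: 3.2
position: [0.522, -0.1438, 0.1209]
ee_rot: [0.539, 0.464, 0.526, -0.465]
contact_force: [-0.2, -0.3, -0.2]
width: 0.0297
```

Run:
```python
from h import *
plan([.516,-.1403,.060],np.radians(-82))
```

```text
dp_units [ 0.5064 -0.0514 -0.0433] turn_x_units -0.0023 tilt units [ 0.      0.0091 -0.007 ] heading deg -82.2 pos [ 0.522  -0.1438  0.1209] F [-0.18 -0.33 -0.22] t 3.2 w 0.0297 q [-0.39  0.3   1.76 -0.01  1.06  1.05]
```

Emit:
arm_command --series '[{"dp": [0, -0.05, -0.043], "angular": [0, 0.009, -0.007], "gripper": 30}, {"dp": [0.17, 0, 0], "angular": [0, 0, 0], "gripper": 30}, {"dp": [0.17, 0, 0], "angular": [0, 0, 0], "gripper": 30}, {"dp": [0.15, 0, 0], "angular": [0, 0, 0], "gripper": 30}, {"dp": [0, 0, 0], "angular": [0, 0, 0], "gripper": 30}, {"dp": [0, 0, 0], "angular": [0, 0, 0], "gripper": 30}, {"dp": [0, 0, 0], "angular": [0, 0, 0], "gripper": 30}, {"dp": [0, 0, 0], "angular": [0, 0, 0], "gripper": 30}]'

```text
clock: 4.2
position: [0.5159, -0.1396, 0.0641]
ee_rot: [0.533, 0.466, 0.532, -0.464]
contact_force: [0.1, 0.3, -0.2]
width: 0.03
```

Run:
```python
from h import *
plan([.516,-.1403,.060],np.radians(-82))
im,d,K,c=shot('wrist'); cv2.imwrite('pics/w2.png',im); np.savez('w2.npz',im=im,d=d,K=K,c=c)
```

```text
dp_units [0.0344 0.     0.0061] turn_x_units -0.0024 tilt units [ 0.      0.0001 -0.0018] heading deg -82.22 pos [ 0.5159 -0.1396  0.0641] F [ 0.15  0.31 -0.16] t 4.2 w 0.03 q [-0.4   0.36  1.84  0.    0.94  1.04]
```

View pics/w2.png

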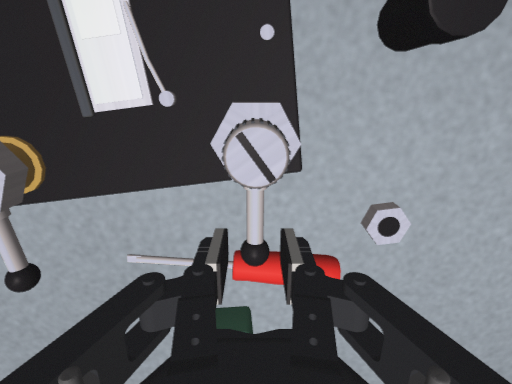

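Emit:
arm_command --series '[{"dp": [0.03, 0, 0.045], "angular": [0, 0, 0], "gripper": 30}, {"dp": [0, 0, 0.04], "angular": [-0.03, 0, 0], "gripper": 30}, {"dp": [0, 0.005, 0.04], "angular": [-0.03, 0, 0], "gripper": 30}, {"dp": [0, 0.005, 0.04], "angular": [-0.03, 0, 0], "gripper": 30}, {"dp": [0, 0.005, 0.04], "angular": [-0.03, 0, 0], "gripper": 30}, {"dp": [0, 0.005, 0.04], "angular": [-0.03, 0, 0], "gripper": 30}, {"dp": [0, 0.005, 0.04], "angular": [-0.03, 0, 0], "gripper": 30}, {"dp": [0, 0.005, 0.04], "angular": [-0.03, 0, 0], "gripper": 30}]'

```text
clock: 5.25
position: [0.5266, -0.17, 0.0595]
ee_rot: [0.599, 0.374, 0.607, -0.365]
contact_force: [-1.3, 3.6, 2.7]
width: 0.03
```

```bash
cat >> h.py <<'E'
A=np.array([.5757,-.1322])
def fz(): 
    s=get_state(); M=T(s); print('tool F',(M[:3,:3].T@s['contact_force']).round(2),'TCP angle about axis',np.degrees(np.arctan2(*(s['position'][:2]-A)[::-1])).round(1)%360,'r',np.linalg.norm(s['position'][:2]-A).round(4))
E
python3 - <<'E'
from h import *
fz(); plan([.5241,-.1631,.060],np.radians(-62))
im,d,K,c=shot('wrist'); cv2.imwrite('pics/w3.png',im)
b=(im.max(2)<60)
for nm in ['w2','w3']:
    g=cv2.imread(f'pics/{nm}.png')[225:275,225:290].max(2)<70; v,u=np.nonzero(g)
E
```

```text
tool F [-2.68  0.46 -3.84] TCP angle about axis 217.6 r 0.062
dp_units [-0.003   0.0078 -0.0608] turn_x_units -0.011 tilt units [ 0.     -0.0105 -0.0029] heading deg -62.99 pos [ 0.5266 -0.17    0.0595] F [-1.33  3.58  2.74] t 5.25 w 0.03 q [-0.45  0.4   1.79  0.02  0.96  0.64]
```

Run:
```python
from h import *
z=np.load('w2.npz'); print(atz((256.5,154.5),.11,z['K'],z['c']))
im=cv2.imread('pics/w3.png'); cv2.imwrite('pics/w3.png',im)
M=T(get_state()); print((M[:3,:3].T@np.array([.5757-.5266,-.1322+.170,0])/.12).round(3))
```

```text
[ 0.57623134 -0.1325071   0.11      ]
[ 0.004  0.508 -0.094]
```

Emit:
arm_command --series '[{"dp": [0, 0, -0.06], "angular": [0, 0, 0], "gripper": 30}, {"dp": [-0.2, 0, 0], "angular": [0, 0, 0], "gripper": 36}, {"dp": [-0.25, 0, 0], "angular": [0, 0, 0], "gripper": 40}, {"dp": [-0.2, 0, 0], "angular": [0, -0.008, 0], "gripper": 40}, {"dp": [0, 0, 0], "angular": [0, 0, 0], "gripper": 40}, {"dp": [0, 0, 0], "angular": [0, 0, 0], "gripper": 40}, {"dp": [0, 0, 0], "angular": [0, 0, 0], "gripper": 40}, {"dp": [0, 0, 0], "angular": [0, 0, 0], "gripper": 40}]'

```text
clock: 6.3
position: [0.5207, -0.1646, 0.1352]
ee_rot: [0.601, 0.371, 0.605, -0.369]
contact_force: [0.3, 0.4, -0.5]
width: 0.0402
```

Run:
```python
from h import *
plan([.5755,-.132,.13],np.radians(-60))
im,d,K,c=shot('wrist'); cv2.imwrite('pics/w4.png',im); np.savez('w4.npz',im=im,d=d,K=K,c=c)
print(proj(np.array([.5755,-.132,.11]),K,c),proj(np.array([.675,-.1055,.096]),K,c))
```

```text
dp_units [ 0.0429  0.5303 -0.0359] turn_x_units -0.0346 tilt units [ 0.     -0.0038  0.0007] heading deg -63.11 pos [ 0.5207 -0.1646  0.1352] F [ 0.29  0.45 -0.52] t 6.3 w 0.0402 q [-0.44  0.31  1.71  0.    1.13  0.66]
[246.41644291 124.99050688] [286.46034314 -73.63047618]
```

View pics/w4.png

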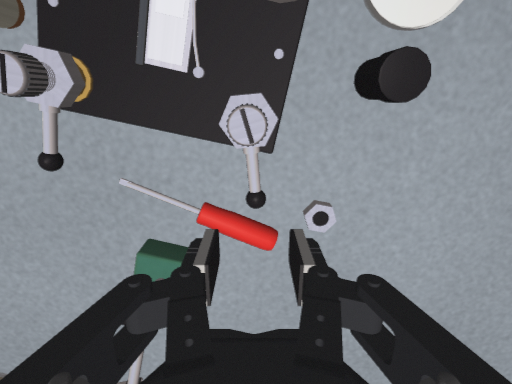

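Emit:
arm_command --series '[{"dp": [0.02, 0.26, -0.02], "angular": [-0.035, -0.004, 0], "gripper": 40}, {"dp": [0.02, 0.25, 0], "angular": [0, 0, 0], "gripper": 40}, {"dp": [0, 0, 0], "angular": [0, 0, 0], "gripper": 40}, {"dp": [0, 0, 0], "angular": [0, 0, 0], "gripper": 40}, {"dp": [0, 0, 0], "angular": [0, 0, 0], "gripper": 40}, {"dp": [0, 0, 0], "angular": [0, 0, 0], "gripper": 40}, {"dp": [0, 0, 0], "angular": [0, 0, 0], "gripper": 40}, {"dp": [0, 0, 0], "angular": [0, 0, 0], "gripper": 40}]'

```text
clock: 7.35
position: [0.571, -0.1344, 0.1284]
ee_rot: [0.61, 0.353, 0.614, -0.355]
contact_force: [-0.3, 0.7, 1.1]
width: 0.0401
```

Run:
```python
from h import *
plan([.576,-.1322,.086],np.radians(-60))
im,d,K,c=shot('wrist'); cv2.imwrite('pics/w5.png',im); np.savez('w5.npz',im=im,d=d,K=K,c=c)
print(proj(np.array([.576,-.1322,.11]),K,c),proj(np.array([.675,-.1055,.096]),K,c))
```

```text
dp_units [0.3528 0.0475 0.0059] turn_x_units -0.0005 tilt units [ 0.     -0.0017  0.0036] heading deg -60.04 pos [ 0.571  -0.1344  0.1284] F [-0.3   0.71  1.07] t 7.35 w 0.0401 q [-0.35  0.37  1.63 -0.    1.14  0.7 ]
[254.52708325 219.4358477 ] [301.12607316  49.97092563]
```

View pics/w5.png

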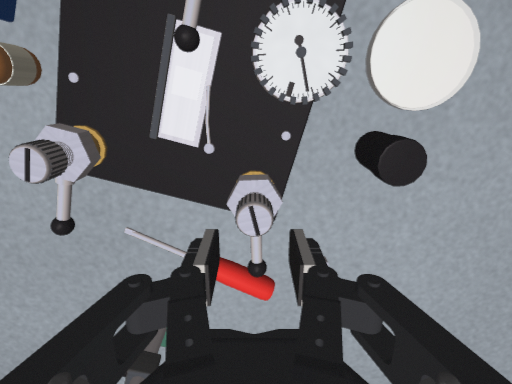

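Emit:
arm_command --series '[{"dp": [0, 0.048, 0.006], "angular": [0, -0.002, 0.003], "gripper": 40}, {"dp": [0, 0, 0], "angular": [0, 0, 0], "gripper": 40}, {"dp": [0.12, 0, 0], "angular": [0, 0, 0], "gripper": 40}, {"dp": [0.12, 0, 0], "angular": [0, 0, 0], "gripper": 40}, {"dp": [0.11, 0, 0], "angular": [0, 0, 0], "gripper": 40}, {"dp": [0, 0, 0], "angular": [0, 0, 0], "gripper": 40}, {"dp": [0, 0, 0], "angular": [0, 0, 0], "gripper": 40}, {"dp": [0, 0, 0], "angular": [0, 0, 0], "gripper": 40}]'

```text
clock: 8.4
position: [0.5761, -0.1317, 0.0822]
ee_rot: [0.612, 0.353, 0.613, -0.354]
contact_force: [0.2, -0.2, 0.4]
width: 0.0402
```

```bash
cat >> h.py <<'E'
DC=np.array([.675,-.1055,.096])
def dial(tag,view=True,c0=None):
    im,d,K,c=shot('wrist'); N=400; sc=.00016
    e=(A-DC[:2])/np.linalg.norm(A-DC[:2])      # toward adjuster -> image down
    # image right: looking from above with e down => right = rotate e by +90 deg (ccw)
    r=np.array([-e[1],e[0]])
    def warp(o):
        W=[np.r_[o[:2]+sc*((a-N/2)*r+(b-N/2)*e),o[2]] for a,b in[(0,0),(N,0),(N,N),(0,N)]]
        px=np.float32([proj(w,K,c) for w in W]); H=cv2.getPerspectiveTransform(px,np.float32([(0,0),(N,0),(N,N),(0,N)]))
        return cv2.warpPerspective(im,H,(N,N),flags=cv2.INTER_CUBIC),H
    w,H=warp(DC)
    g=cv2.cvtColor(w,cv2.COLOR_BGR2GRAY)
    m=cv2.morphologyEx((g>120).astype(np.uint8),cv2.MORPH_CLOSE,np.ones((25,25)))
    cs,_=cv2.findContours(m,cv2.RETR_EXTERNAL,cv2.CHAIN_APPROX_NONE); k=min(cs,key=lambda k:abs(cv2.contourArea(k)-np.pi*165**2))
    (cx,cy),rad=cv2.minEnclosingCircle(cv2.convexHull(k)); 
    cv2.imwrite(f'pics/{tag}.png',w); print('dial circle',round(cx,1),round(cy,1),round(rad,1))
    return w,(cx,cy),rad
E
python3 - <<'E'
from h import *
fz(); plan([.576,-.1322,.086],np.radians(-60))
im,d,K,c=shot('wrist'); cv2.imwrite('pics/w6.png',im)
w,_,_=dial('d6')
cv2.imwrite('pics/v6.png',np.hstack([im[:,:400],cv2.resize(w,(384,384))]))
E
```

```text
tool F [-0.43  0.04  0.24] TCP angle about axis 50.1 r 0.0006
dp_units [-0.0317 -0.0028  0.003 ] turn_x_units -0.0003 tilt units [ 0.     -0.0006  0.0013] heading deg -60.03 pos [ 0.5761 -0.1317  0.0822] F [ 0.15 -0.19  0.43] t 8.4 w 0.0402 q [-0.34  0.42  1.69 -0.    1.04  0.71]
dial circle 259.1 215.0 231.1
```

View pics/v6.png

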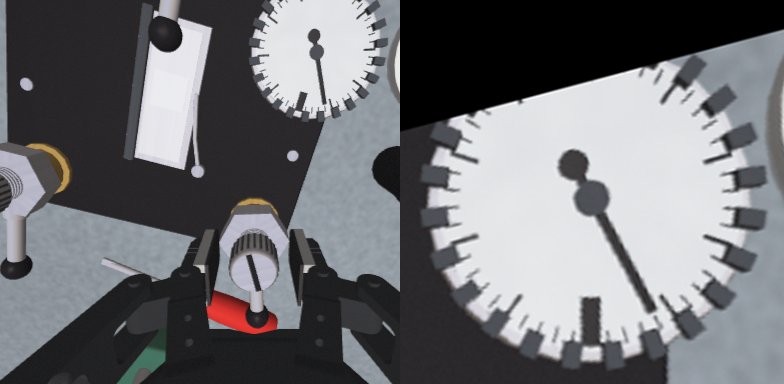

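Emit:
arm_command --series '[{"dp": [-0.028, 0, 0], "angular": [0, 0, 0], "gripper": 30}, {"dp": [0, 0, 0], "angular": [0, 0, 0], "gripper": 15}, {"dp": [0, 0, 0], "angular": [0, 0, 0], "gripper": 15}, {"dp": [0, 0, 0], "angular": [0, 0, 0], "gripper": 15}, {"dp": [0, 0, 0], "angular": [0, 0, 0], "gripper": 15}, {"dp": [0, 0, 0], "angular": [0.06, 0, 0], "gripper": 15}, {"dp": [0, 0, 0], "angular": [0.06, 0, 0], "gripper": 15}, {"dp": [0, 0, 0], "angular": [0.06, 0, 0], "gripper": 15}]' --grip_force 30

```text
clock: 9.5
position: [0.5766, -0.1318, 0.087]
ee_rot: [0.555, 0.438, 0.554, -0.439]
contact_force: [-0.6, -0.8, 0.6]
width: 0.0231
```

```bash
cat >> h.py <<'E'
def needle(tag):
    w,_,_=dial(tag); g=cv2.cvtColor(w,cv2.COLOR_BGR2GRAY); dk=((g<115)&(g>15)).astype(np.uint8)
    o=cv2.morphologyEx(dk,cv2.MORPH_OPEN,cv2.getStructuringElement(cv2.MORPH_ELLIPSE,(17,17)))
    k,l,st,ce=cv2.connectedComponentsWithStats(o)
    c=[(np.hypot(*(ce[i]-200)),i) for i in range(1,k) if st[i,4]<4000]; i=min(c)[1]; blob=(l==i)
    # hub = biggest inscribed disc of dark near centre
    dt=cv2.distanceTransform(o,cv2.DIST_L2,5); dt[:150]=0;dt[260:]=0;dt[:,:150]=0;dt[:,260:]=0
    v,u=np.unravel_index(dt.argmax(),dt.shape)
    V,U=np.nonzero(dk); r=np.hypot(U-u,V-v); t=np.arctan2(U-u,V-v)
    m=(r>50)&(r<92)&(abs(t)<1.0); n=t[m]; zm=(r>138)&(r<150)&(abs(t)<.12)
    print('hub',u,v,'needle',-np.median(n).round(3),'spread',n.std().round(3),m.sum(),'zero mark',-np.mean(t[zm]).round(3),zm.sum())
E
python3 - <<'E'
from h import *
fz(); plan([.576,-.1322,.086],np.radians(-60)); needle('d7')
E
```

```text
tool F [-0.65 -0.72  0.64] TCP angle about axis 22.8 r 0.0009
dp_units [ 0.008  -0.0053  0.0019] turn_x_units -0.1857 tilt units [0.     0.0005 0.0004] heading deg -76.71 pos [ 0.5766 -0.1318  0.087 ] F [-0.55 -0.79  0.65] t 9.5 w 0.0231 q [-0.34  0.41  1.68 -0.    1.05  1.  ]
dial circle 234.1 252.0 220.9
hub 202 205 needle -0.211 spread 0.034 339 zero mark -0.001 214
```

Emit:
arm_command --series '[{"dp": [0, 0, 0], "angular": [0.065, 0, 0], "gripper": 15}, {"dp": [0, 0, 0], "angular": [0.065, 0, 0], "gripper": 15}, {"dp": [0, 0, 0], "angular": [0, 0, 0], "gripper": 15}, {"dp": [0, 0, 0], "angular": [0, 0, 0], "gripper": 15}, {"dp": [0, 0, 0], "angular": [0, 0, 0], "gripper": 15}, {"dp": [0, 0, 0], "angular": [0, 0, 0], "gripper": 15}, {"dp": [0, 0, 0], "angular": [0, 0, 0], "gripper": 15}, {"dp": [0, 0, 0], "angular": [0, 0, 0], "gripper": 15}]'

```text
clock: 10.55
position: [0.5766, -0.1322, 0.087]
ee_rot: [0.507, 0.492, 0.507, -0.493]
contact_force: [-0.4, -0.2, 0.4]
width: 0.0226
```

Run:
```python
from h import *
fz(); plan([.576,-.1322,.086],np.radians(-60)); needle('d8')
```

```text
tool F [-0.39 -0.41  0.2 ] TCP angle about axis 1.8 r 0.0009
dp_units [ 0.008  -0.0052  0.0001] turn_x_units -0.3152 tilt units [0.     0.0008 0.0004] heading deg -88.37 pos [ 0.5766 -0.1322  0.087 ] F [-0.41 -0.21  0.39] t 10.55 w 0.0226 q [-0.34  0.41  1.68 -0.    1.05  1.2 ]
dial circle 241.7 246.0 219.4
hub 204 206 needle -0.012 spread 0.037 357 zero mark -0.004 219
```

Emit:
arm_command --series '[{"dp": [0, 0, 0], "angular": [0, 0, 0], "gripper": 40}, {"dp": [0, 0, 0], "angular": [0, 0, 0], "gripper": 40}, {"dp": [0, 0, 0], "angular": [0, 0, 0], "gripper": 40}, {"dp": [-0.15, 0, 0], "angular": [0, 0, 0], "gripper": 40}, {"dp": [-0.25, 0, 0], "angular": [-0.1, 0, 0], "gripper": 36}, {"dp": [0, -0.2, 0], "angular": [-0.1, 0, 0], "gripper": 30}, {"dp": [0, 0, 0], "angular": [-0.1, 0, 0], "gripper": 30}, {"dp": [0, 0, 0], "angular": [0, 0, 0], "gripper": 30}]'

```text
clock: 11.6
position: [0.5529, -0.1373, 0.1364]
ee_rot: [0.611, 0.356, 0.61, -0.357]
contact_force: [0.1, -1.1, -0.3]
width: 0.0302
```

Run:
```python
from h import *
s=get_state(); im,d,K,c=shot('wrist'); cv2.imwrite('pics/w9.png',im)
q=proj(np.r_[A+.06*np.array([np.cos(np.radians(211)),np.sin(np.radians(211))]),.0735],K,c); print('ball guess',q)
x,y=map(int,q); m=im.max(2)<60; w=np.zeros_like(m); w[y-20:y+20,x-20:x+20]=1; m&=w
v,u=np.nonzero(m); print(u.mean(),v.mean(),len(u),np.ptp(u),np.ptp(v)); B=atz((u.mean(),v.mean()),.0735,K,c); print('ball',B,'ang',np.degrees(np.arctan2(*(B[:2]-A)[::-1]))%360,np.linalg.norm(B[:2]-A))
plan(np.r_[B[:2],.06],np.radians(-60)); needle('d9')
cv2.imwrite('pics/v9.png',np.hstack([im[:,100:440],cv2.resize(cv2.imread('pics/d9.png'),(384,384))]))
```

```text
ball guess [263.4127662  243.58981713]
268.8795620437956 245.5182481751825 274 26 33
ball [ 0.5249347  -0.16800841  0.0735    ] ang 215.19806121533742 0.06212372921008455
dp_units [ 0.6352 -0.3259  0.1097] turn_x_units -0.0066 tilt units [0.     0.0009 0.0011] heading deg -60.6 pos [ 0.5526 -0.1372  0.1361] F [-0.4  0.1  0.9] t 11.65 w 0.03 q [-0.36  0.34  1.67 -0.    1.14  0.69]
dial circle 243.6 244.5 219.1
hub 200 207 needle -0.0 spread 0.036 346 zero mark 0.009 220
```

View pics/v9.png

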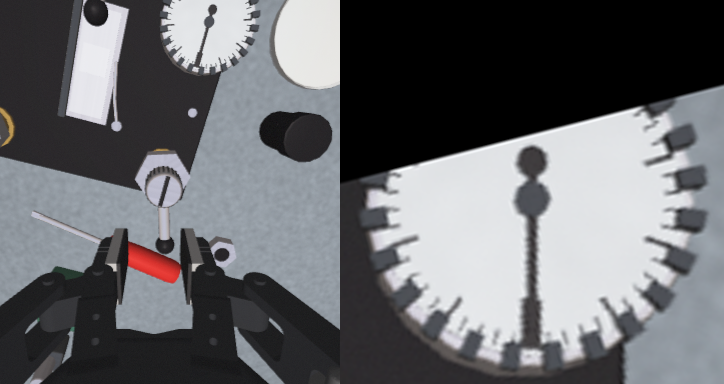

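Run:
```python
from h import *
plan([.5248,-.1642,.06],np.radians(-60))
```

```text
dp_units [ 0.6339 -0.312   0.0813] turn_x_units -0.0066 tilt units [0.     0.0009 0.0012] heading deg -60.6 pos [ 0.5527 -0.1372  0.136 ] F [ 0.72 -0.13 -0.31] t 11.7 w 0.0299 q [-0.36  0.34  1.66 -0.    1.14  0.69]
```

Emit:
arm_command --series '[{"dp": [0.05, -0.17, 0.045], "angular": [-0.02, 0, 0], "gripper": 30}, {"dp": [0.05, -0.16, 0.04], "angular": [0, 0, 0], "gripper": 30}, {"dp": [0, 0, 0], "angular": [0, 0, 0], "gripper": 30}, {"dp": [0, 0, 0], "angular": [0, 0, 0], "gripper": 30}, {"dp": [0.16, 0, 0], "angular": [0, 0, 0], "gripper": 30}, {"dp": [0, 0, 0], "angular": [0, 0, 0], "gripper": 30}, {"dp": [0, 0, 0], "angular": [0, 0, 0], "gripper": 30}, {"dp": [0, 0, 0], "angular": [0, 0, 0], "gripper": 30}]'

```text
clock: 12.7
position: [0.5263, -0.1663, 0.1055]
ee_rot: [0.617, 0.349, 0.614, -0.349]
contact_force: [0.1, 0.1, -0.9]
width: 0.03
```

Run:
```python
from h import *
plan([.5248,-.1642,.06],np.radians(-58))
```

```text
dp_units [ 0.3789 -0.0023 -0.0228] turn_x_units -0.0123 tilt units [ 0.      0.0024 -0.0013] heading deg -59.11 pos [ 0.5263 -0.1663  0.1055] F [ 0.15  0.12 -0.87] t 12.7 w 0.03 q [-0.43  0.34  1.75 -0.    1.05  0.6 ]
```

Emit:
arm_command --series '[{"dp": [0, 0, -0.022], "angular": [-0.012, 0.002, -0.001], "gripper": 30}, {"dp": [0.12, 0, 0], "angular": [0, 0, 0], "gripper": 30}, {"dp": [0.12, 0, 0], "angular": [0, 0, 0], "gripper": 30}, {"dp": [0.12, 0, 0], "angular": [0, 0, 0], "gripper": 30}, {"dp": [0, 0, 0], "angular": [0, 0, 0], "gripper": 30}, {"dp": [0, 0, 0], "angular": [0, 0, 0], "gripper": 30}, {"dp": [0, 0, 0], "angular": [0, 0, 0], "gripper": 30}, {"dp": [0, 0, 0], "angular": [0, 0, 0], "gripper": 30}]'

```text
clock: 13.7
position: [0.5251, -0.1639, 0.0595]
ee_rot: [0.619, 0.343, 0.618, -0.343]
contact_force: [-0.4, 0.5, -0.4]
width: 0.03
```

Run:
```python
from h import *
fz();plan([.5248,-.1642,.06],np.radians(-58))
im,d,K,c=shot('wrist'); cv2.imwrite('pics/w10.png',im)
```

```text
tool F [ 0.4  -0.06 -0.61] TCP angle about axis 212.1 r 0.0597
dp_units [-0.0041 -0.0035  0.0003] turn_x_units 0.0005 tilt units [ 0.      0.0005 -0.0004] heading deg -57.96 pos [ 0.5251 -0.1639  0.0595] F [-0.38  0.49 -0.4 ] t 13.7 w 0.03 q [-0.43  0.39  1.81  0.    0.94  0.58]
```

View pics/w10.png

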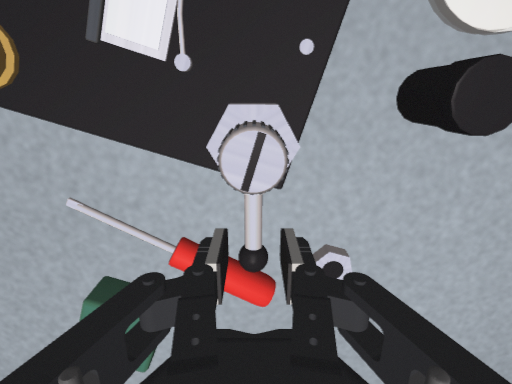

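Emit:
arm_command --series '[{"dp": [0, 0, -0.055], "angular": [0, 0, 0], "gripper": 30}, {"dp": [0, 0.0035, -0.025], "angular": [0.032, 0, 0], "gripper": 30}, {"dp": [0, 0.0035, -0.025], "angular": [0.032, 0, 0], "gripper": 30}, {"dp": [0, 0.0035, -0.025], "angular": [0.032, 0, 0], "gripper": 30}, {"dp": [0, 0.0035, -0.025], "angular": [0.032, 0, 0], "gripper": 30}, {"dp": [0, 0.0035, -0.025], "angular": [0.032, 0, 0], "gripper": 30}, {"dp": [0, 0.0035, -0.025], "angular": [0.032, 0, 0], "gripper": 30}, {"dp": [0, 0, 0], "angular": [0, 0, 0], "gripper": 30}]'

```text
clock: 14.75
position: [0.5189, -0.1458, 0.0609]
ee_rot: [0.565, 0.431, 0.553, -0.435]
contact_force: [-0.9, -0.1, -0.2]
width: 0.03
```

```bash
cat > st.py <<'E'
from h import *
fz();plan([.5248,-.1642,.06],np.radians(-58))
E
python3 st.py
```

```text
tool F [ 0.15 -0.9  -0.09] TCP angle about axis 193.5 r 0.0584
dp_units [0.0106 0.0091 0.1602] turn_x_units -0.1949 tilt units [ 0.      0.0108 -0.0043] heading deg -75.54 pos [ 0.5189 -0.1458  0.0609] F [-0.89 -0.14 -0.15] t 14.75 w 0.03 q [-0.4   0.37  1.84 -0.01  0.92  0.93]
```

Emit:
arm_command --series '[{"dp": [0, 0, -0.02], "angular": [0, 0.01, -0.004], "gripper": 30}, {"dp": [0, 0, -0.02], "angular": [0.005, 0, 0], "gripper": 30}, {"dp": [0, 0, -0.02], "angular": [0.005, 0, 0], "gripper": 30}, {"dp": [0, 0, -0.02], "angular": [0.005, 0, 0], "gripper": 30}, {"dp": [0, 0, 0], "angular": [0, 0, 0], "gripper": 30}, {"dp": [0, 0, 0], "angular": [0, 0, 0], "gripper": 30}, {"dp": [0, 0, 0], "angular": [0, 0, 0], "gripper": 30}, {"dp": [0, 0, 0], "angular": [0, 0, 0], "gripper": 30}]'

```text
clock: 15.75
position: [0.5158, -0.1375, 0.0612]
ee_rot: [0.555, 0.438, 0.554, -0.44]
contact_force: [0.3, -4.4, -0.9]
width: 0.0298
```

```bash
python3 st.py
```

```text
tool F [ 0.95 -0.76  4.38] TCP angle about axis 185.0 r 0.0601
dp_units [0.0106 0.0222 0.2341] turn_x_units -0.2092 tilt units [0.     0.0019 0.0009] heading deg -76.83 pos [ 0.5158 -0.1375  0.0612] F [ 0.26 -4.44 -0.94] t 15.75 w 0.0298 q [-0.39  0.37  1.84 -0.    0.93  0.95]
```

Emit:
arm_command --series '[{"dp": [0, 0, -0.005], "angular": [0.002, 0, 0], "gripper": 30}, {"dp": [0, 0, -0.005], "angular": [0.003, 0, 0], "gripper": 30}, {"dp": [0, 0, -0.005], "angular": [0.003, 0, 0], "gripper": 30}, {"dp": [0, 0, -0.005], "angular": [0.003, 0, 0], "gripper": 30}, {"dp": [0, 0, -0.005], "angular": [0.003, 0, 0], "gripper": 30}, {"dp": [0, 0, -0.005], "angular": [0.003, 0, 0], "gripper": 30}, {"dp": [0, 0, -0.005], "angular": [0.003, 0, 0], "gripper": 30}, {"dp": [0, 0, -0.005], "angular": [0.003, 0, 0], "gripper": 30}]'

```text
clock: 16.75
position: [0.515, -0.1331, 0.0612]
ee_rot: [0.546, 0.449, 0.545, -0.451]
contact_force: [-0.7, -4.5, -1.1]
width: 0.0302
```

```bash
python3 st.py
```

```text
tool F [ 1.08 -1.5   4.24] TCP angle about axis 180.8 r 0.0607
dp_units [0.0113 0.0307 0.2701] turn_x_units -0.2336 tilt units [0.     0.0026 0.0006] heading deg -79.03 pos [ 0.515  -0.1331  0.0612] F [-0.66 -4.45 -1.06] t 16.75 w 0.0302 q [-0.38  0.36  1.84 -0.01  0.93  1.  ]
```

Emit:
arm_command --series '[{"dp": [0, 0.001, -0.005], "angular": [0.005, 0, 0], "gripper": 30}, {"dp": [0, 0.001, -0.005], "angular": [0.005, 0, 0], "gripper": 30}, {"dp": [0, 0.001, -0.005], "angular": [0.005, 0, 0], "gripper": 30}, {"dp": [0, 0.001, -0.005], "angular": [0.005, 0, 0], "gripper": 30}, {"dp": [0, 0.001, -0.005], "angular": [0.005, 0, 0], "gripper": 30}, {"dp": [0, 0.001, -0.005], "angular": [0.005, 0, 0], "gripper": 30}, {"dp": [0, 0.001, -0.005], "angular": [0.005, 0, 0], "gripper": 30}, {"dp": [0, 0.001, -0.005], "angular": [0.005, 0, 0], "gripper": 30}]'

```text
clock: 17.75
position: [0.515, -0.1289, 0.0611]
ee_rot: [0.532, 0.466, 0.529, -0.47]
contact_force: [-1.4, -5.9, -1.1]
width: 0.0305
```

```bash
python3 st.py
```

```text
tool F [ 1.1  -2.07  5.65] TCP angle about axis 176.9 r 0.0608
dp_units [0.0113 0.0441 0.3022] turn_x_units -0.276 tilt units [0.     0.0038 0.0008] heading deg -82.84 pos [ 0.515  -0.1289  0.0611] F [-1.35 -5.87 -1.06] t 17.75 w 0.0305 q [-0.37  0.36  1.85 -0.01  0.93  1.08]
```

Emit:
arm_command --series '[{"dp": [0, 0.0005, -0.005], "angular": [0.009, 0, 0], "gripper": 30}, {"dp": [0, 0.0005, -0.005], "angular": [0.009, 0, 0], "gripper": 30}, {"dp": [0, 0.0005, -0.005], "angular": [0.009, 0, 0], "gripper": 30}, {"dp": [0, 0.0005, -0.005], "angular": [0.009, 0, 0], "gripper": 30}, {"dp": [0, 0.0005, -0.005], "angular": [0.009, 0, 0], "gripper": 30}, {"dp": [0, 0.0005, -0.005], "angular": [0.009, 0, 0], "gripper": 30}, {"dp": [0, 0.0005, -0.005], "angular": [0.009, 0, 0], "gripper": 30}, {"dp": [0, 0.0005, -0.005], "angular": [0.009, 0, 0], "gripper": 30}]'

```text
clock: 18.75
position: [0.5163, -0.1264, 0.0611]
ee_rot: [0.505, 0.496, 0.499, -0.5]
contact_force: [-1.3, -6.2, -1.3]
width: 0.0301
```

```bash
python3 st.py
```

```text
tool F [ 1.35 -1.37  6.13] TCP angle about axis 174.4 r 0.0596
dp_units [0.0124 0.0681 0.3157] turn_x_units -0.3507 tilt units [ 0.     0.007 -0.001] heading deg -89.57 pos [ 0.5163 -0.1264  0.0611] F [-1.32 -6.16 -1.29] t 18.75 w 0.0301 q [-0.36  0.36  1.85 -0.01  0.93  1.21]
```

Emit:
arm_command --series '[{"dp": [0, -0.001, -0.006], "angular": [0.005, 0, 0], "gripper": 30}, {"dp": [0, -0.001, -0.006], "angular": [0.005, 0, 0], "gripper": 30}, {"dp": [0, -0.001, -0.006], "angular": [0.005, 0, 0], "gripper": 30}, {"dp": [0, -0.001, -0.006], "angular": [0.005, 0, 0], "gripper": 30}, {"dp": [0, -0.001, -0.006], "angular": [0.005, 0, 0], "gripper": 30}, {"dp": [0, -0.001, -0.006], "angular": [0.005, 0, 0], "gripper": 30}, {"dp": [0, -0.001, -0.006], "angular": [0.005, 0, 0], "gripper": 30}, {"dp": [0, -0.001, -0.006], "angular": [0.005, 0, 0], "gripper": 30}]'

```text
clock: 19.75
position: [0.517, -0.1245, 0.061]
ee_rot: [-0.491, -0.511, -0.48, 0.517]
contact_force: [-0.7, -5.4, -1.9]
width: 0.0299
```

```bash
python3 st.py
```

```text
tool F [ 2.   -0.43  5.43] TCP angle about axis 172.5 r 0.0592
dp_units [0.0145 0.0837 0.3268] turn_x_units -0.3918 tilt units [ 0.      0.0116 -0.0034] heading deg -93.26 pos [ 0.517  -0.1245  0.061 ] F [-0.73 -5.43 -1.91] t 19.75 w 0.0299 q [-0.36  0.36  1.85 -0.02  0.92  1.28]
```

Emit:
arm_command --series '[{"dp": [0, -0.001, -0.008], "angular": [0.003, 0.004, -0.001], "gripper": 30}, {"dp": [0, -0.001, -0.008], "angular": [0.003, 0.004, -0.001], "gripper": 30}, {"dp": [0, -0.001, -0.008], "angular": [0.003, 0.003, -0.001], "gripper": 30}, {"dp": [0, -0.001, -0.008], "angular": [0.003, 0, 0], "gripper": 30}, {"dp": [0, -0.001, -0.009], "angular": [0.003, 0, 0], "gripper": 30}, {"dp": [0, -0.001, -0.009], "angular": [0.003, 0, 0], "gripper": 30}, {"dp": [0, -0.001, -0.009], "angular": [0.003, 0, 0], "gripper": 30}, {"dp": [0, -0.001, -0.009], "angular": [0.003, 0, 0], "gripper": 30}]'

```text
clock: 20.75
position: [0.5173, -0.1214, 0.061]
ee_rot: [-0.479, -0.521, -0.473, 0.525]
contact_force: [0.1, -6.4, -2.3]
width: 0.0298
```

```bash
python3 st.py
```

```text
tool F [2.4  0.69 6.37] TCP angle about axis 169.6 r 0.0594
dp_units [0.0123 0.0959 0.3489] turn_x_units -0.4154 tilt units [ 0.      0.0066 -0.0017] heading deg -95.39 pos [ 0.5173 -0.1214  0.061 ] F [ 0.1  -6.43 -2.34] t 20.75 w 0.0298 q [-0.36  0.36  1.85 -0.01  0.93  1.32]
```

Emit:
arm_command --series '[{"dp": [0.001, -0.0005, -0.01], "angular": [0.004, 0.003, -0.001], "gripper": 30}, {"dp": [0.001, -0.0005, -0.01], "angular": [0.004, 0.003, -0.001], "gripper": 30}, {"dp": [0.001, -0.0005, -0.011], "angular": [0.004, 0, 0], "gripper": 30}, {"dp": [0.001, -0.0005, -0.011], "angular": [0.004, 0, 0], "gripper": 30}, {"dp": [0.001, -0.0005, -0.011], "angular": [0.004, 0, 0], "gripper": 30}, {"dp": [0.001, -0.0005, -0.011], "angular": [0.004, 0, 0], "gripper": 30}, {"dp": [0.001, -0.0005, -0.011], "angular": [0.004, 0, 0], "gripper": 30}, {"dp": [0.001, -0.0005, -0.011], "angular": [0.004, 0, 0], "gripper": 30}]'

```text
clock: 21.75
position: [0.5178, -0.1193, 0.0608]
ee_rot: [-0.468, -0.53, -0.459, 0.538]
contact_force: [-0.6, -8.0, -1.3]
width: 0.0301
```

```bash
python3 st.py
```

```text
tool F [1.43 0.53 8.  ] TCP angle about axis 167.5 r 0.0593
dp_units [0.0129 0.1103 0.3619] turn_x_units -0.4456 tilt units [ 0.      0.0106 -0.0008] heading deg -98.11 pos [ 0.5178 -0.1193  0.0608] F [-0.6  -8.02 -1.3 ] t 21.75 w 0.0301 q [-0.35  0.36  1.85 -0.02  0.93  1.38]
```

Emit:
arm_command --series '[{"dp": [0.001, 0, -0.012], "angular": [0, 0.003, 0], "gripper": 30}, {"dp": [0.001, 0, -0.012], "angular": [0, 0.003, 0], "gripper": 30}, {"dp": [0.001, 0, -0.013], "angular": [0.001, 0.002, 0], "gripper": 30}, {"dp": [0.001, 0, -0.013], "angular": [0.001, 0, 0], "gripper": 30}, {"dp": [0.001, 0, -0.013], "angular": [0.001, 0, 0], "gripper": 30}, {"dp": [0.001, 0, -0.013], "angular": [0.001, 0, 0], "gripper": 30}, {"dp": [0.001, 0, -0.013], "angular": [0.001, 0, 0], "gripper": 30}, {"dp": [0.001, 0, -0.013], "angular": [0.001, 0, 0], "gripper": 30}]'

```text
clock: 22.75
position: [0.5178, -0.117, 0.0607]
ee_rot: [-0.468, -0.529, -0.457, 0.541]
contact_force: [-1.7, -8.5, -1.1]
width: 0.03
```

```bash
python3 st.py
```

```text
tool F [ 1.34 -0.4   8.65] TCP angle about axis 165.3 r 0.0598
dp_units [0.0143 0.1145 0.3806] turn_x_units -0.4482 tilt units [ 0.      0.0145 -0.0003] heading deg -98.34 pos [ 0.5178 -0.117   0.0607] F [-1.65 -8.52 -1.14] t 22.75 w 0.03 q [-0.34  0.36  1.85 -0.03  0.93  1.4 ]
```

Close; one more, slightly harder push.

Emit:
arm_command --series '[{"dp": [0.001, 0, -0.014], "angular": [0.001, 0.003, 0], "gripper": 30}, {"dp": [0.001, 0, -0.014], "angular": [0.001, 0.003, 0], "gripper": 30}, {"dp": [0.001, 0, -0.015], "angular": [0.001, 0.003, 0], "gripper": 30}, {"dp": [0.001, 0, -0.015], "angular": [0.001, 0, 0], "gripper": 30}, {"dp": [0.001, 0, -0.015], "angular": [0.001, 0, 0], "gripper": 30}, {"dp": [0.001, 0, -0.015], "angular": [0.001, 0, 0], "gripper": 30}, {"dp": [0.001, 0, -0.015], "angular": [0.001, 0, 0], "gripper": 30}, {"dp": [0.001, 0, -0.015], "angular": [0.001, 0, 0], "gripper": 30}]'

```text
clock: 23.75
position: [0.518, -0.1139, 0.0604]
ee_rot: [-0.467, -0.529, -0.454, 0.544]
contact_force: [-1.6, -9.0, -1.4]
width: 0.0298
```

```bash
python3 st.py
```

```text
tool F [ 1.67 -0.23  9.14] TCP angle about axis 162.4 r 0.0606
dp_units [0.0154 0.1197 0.4055] turn_x_units -0.4524 tilt units [0.     0.0187 0.0003] heading deg -98.72 pos [ 0.518  -0.1139  0.0604] F [-1.62 -9.04 -1.4 ] t 23.75 w 0.0298 q [-0.33  0.36  1.85 -0.04  0.92  1.42]
```

Emit:
arm_command --series '[{"dp": [0.001, 0, -0.014], "angular": [0.003, 0.003, 0], "gripper": 30}, {"dp": [0.001, 0, -0.015], "angular": [0.003, 0.003, 0], "gripper": 30}, {"dp": [0.001, 0, -0.016], "angular": [0.003, 0.003, 0], "gripper": 30}, {"dp": [0.001, 0, -0.016], "angular": [0.003, 0, 0], "gripper": 30}, {"dp": [0.001, 0, -0.016], "angular": [0.003, 0, 0], "gripper": 30}, {"dp": [0.001, 0, -0.016], "angular": [0.003, 0, 0], "gripper": 30}, {"dp": [0.001, 0, -0.016], "angular": [0.003, 0, 0], "gripper": 30}, {"dp": [0.001, 0, -0.016], "angular": [0.003, 0, 0], "gripper": 30}]'

```text
clock: 24.75
position: [0.5186, -0.1117, 0.0602]
ee_rot: [-0.461, -0.533, -0.443, 0.554]
contact_force: [-0.8, -6.4, -0.9]
width: 0.0298
```

```bash
python3 st.py
```

```text
tool F [1.19 0.39 6.35] TCP angle about axis 160.2 r 0.0607
dp_units [0.0183 0.1307 0.4205] turn_x_units -0.4724 tilt units [ 0.      0.0247 -0.0001] heading deg -100.51 pos [ 0.5186 -0.1117  0.0602] F [-0.79 -6.36 -0.95] t 24.75 w 0.0298 q [-0.32  0.36  1.85 -0.05  0.92  1.47]
```

Emit:
arm_command --series '[{"dp": [0, 0, -0.012], "angular": [0.001, 0.006, 0], "gripper": 30}, {"dp": [0, 0, -0.014], "angular": [0.001, 0.006, 0], "gripper": 30}, {"dp": [0, 0, -0.016], "angular": [0.001, 0.006, 0], "gripper": 30}, {"dp": [0, 0, -0.016], "angular": [0.001, 0.006, 0], "gripper": 30}, {"dp": [0, 0, -0.016], "angular": [0.001, 0.003, 0], "gripper": 30}, {"dp": [0, 0, -0.016], "angular": [0.001, 0.003, 0], "gripper": 30}, {"dp": [0, 0, -0.016], "angular": [0.001, 0.003, 0], "gripper": 30}, {"dp": [0, 0, -0.016], "angular": [0.001, 0.003, 0], "gripper": 30}]'

```text
clock: 25.75
position: [0.5192, -0.1079, 0.0608]
ee_rot: [-0.451, -0.544, -0.45, 0.546]
contact_force: [-1.5, -10.0, -1.6]
width: 0.0302
```

```bash
python3 st.py
python3 - <<'E'
from h import *
im,d,K,c=shot('wrist'); cv2.imwrite('pics/w11.png',im); np.savez('w11.npz',im=im,d=d,K=K,c=c); fz()
E
```

```text
tool F [ 1.66  0.41 10.1 ] TCP angle about axis 156.8 r 0.0615
dp_units [0.0074 0.1344 0.4517] turn_x_units -0.4761 tilt units [0.     0.0012 0.0002] heading deg -100.85 pos [ 0.5192 -0.1079  0.0608] F [ -1.5  -10.    -1.64] t 25.75 w 0.0302 q [-0.33  0.36  1.85 -0.    0.93  1.43]
tool F [ 1.48  0.72 11.4 ] TCP angle about axis 156.8 r 0.0615
```

View pics/w11.png

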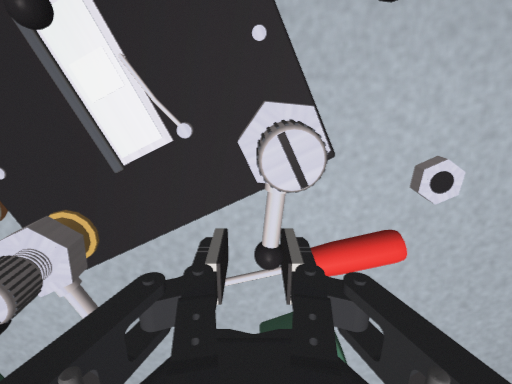

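Emit:
arm_command --series '[{"dp": [0, 0, 0.03], "angular": [0, 0, 0], "gripper": 30}, {"dp": [0, 0, 0.025], "angular": [0, 0, 0], "gripper": 30}, {"dp": [0, 0, 0], "angular": [0, 0, 0], "gripper": 30}, {"dp": [-0.2, 0, 0], "angular": [0, 0, 0], "gripper": 30}, {"dp": [-0.3, 0, 0], "angular": [0, 0, 0], "gripper": 30}, {"dp": [-0.2, 0.2, 0], "angular": [-0.08, 0, 0], "gripper": 30}, {"dp": [0, 0.1, 0], "angular": [-0.08, 0, 0], "gripper": 30}, {"dp": [0, 0, 0], "angular": [0, 0, 0], "gripper": 30}]'

```text
clock: 26.8
position: [0.553, -0.1137, 0.1468]
ee_rot: [0.513, 0.485, 0.519, -0.482]
contact_force: [0.0, -0.5, -0.2]
width: 0.03
```

```bash
python3 st.py
python3 - <<'E'
from h import *
needle('d12')
im=cv2.imread('pics/d12.png'); im2,d,K,c=shot('wrist'); t=shot('top')[0]
cv2.imwrite('pics/v12.png',np.hstack([im2[:,100:440],cv2.resize(im,(384,384))]))
cv2.imwrite('pics/top12.png',t)
E
```

```text
tool F [0.16 0.   0.54] TCP angle about axis 140.8 r 0.0293
dp_units [ 0.7199 -0.2603  0.412 ] turn_x_units -0.314 tilt units [ 0.     -0.0066  0.0015] heading deg -86.26 pos [ 0.553  -0.1137  0.1468] F [ 0.04 -0.54 -0.17] t 26.8 w 0.03 q [-0.33  0.32  1.66  0.01  1.17  1.17]
dial circle 228.5 256.5 222.2
hub 202 206 needle 0.013 spread 0.028 268 zero mark 0.007 202
```

View pics/v12.png

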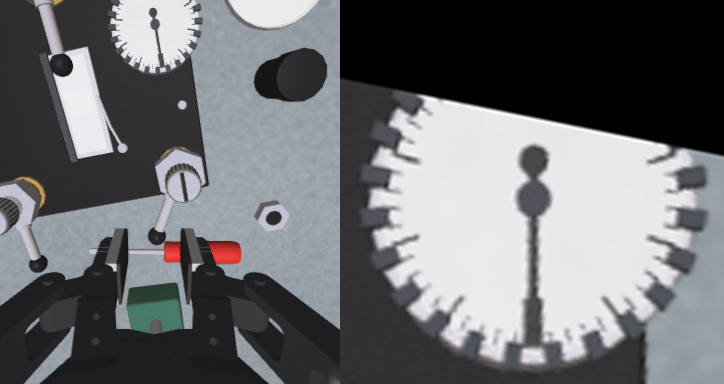

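```bash
python3 -c "
from rig import sign_off; print(sign_off())"
```

```text
the job is handed in; nothing more can be done
None
```

The low front corner, the one with the dial gauge behind it, is levelled and locked. I handed the job in with the gripper clear of everything, at about 27 s on the robot's clock.

- **Loosening:** I swung the nut's handle about 0.4 rad anticlockwise. The push then read about 3.8 N, which matches the slack drag you described.
- **Setting:** I turned the knurled screw about 0.49 rad clockwise. The needle read 0.00 rad after I let go.
- **Locking:** I pulled the nut up until the push on the ball was about 10 N; the last two readings were 10.1 and 11.4 N, within a few degrees of square to the handle. The handle ended roughly 24° tighter than I found it.
- **Last checks:** After release the needle read 0.013 rad, about 0.2 of a hundredth from zero. The last wrist view showed the things in view undisturbed; I did not measure the other adjusters.

- **Force readings:** The readings jumped about while tightening, with one dip to 6.4 N between 9.1 and 10.1 N. The clamp force on the washer is inferred from the last push, not measured.

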